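# Hand over the castor ball dish

### The arm

A 6-joint arm with a two-finger parallel gripper is mounted at the origin on the work surface. World frame = base frame: x ahead of the robot, y to its left, z up, the work surface at z = 0. Lengths are in m, angles in rad, forces in N, time in s.
With the tool pointing down it reaches from about 0.3 to 0.875 m from the base axis. Payload 6.4 kg.
Tool frame: the origin (TCP) lies at the very end of the fingers, on their centre line; the grasp point (between the pads) lies 19 mm behind it (ctrl.grip_point_offset is the z of the grasp point in the tool frame, in m); z points along the fingers, y is the direction in which the jaws open and shut (so a half turn about z gives the same grasp; the last joint's range is limited). The gripper opens to 85 mm and grips with 20 to 120 N. Pads are 22 mm wide; open, the fingers measure 114 mm over their backs; the gripper's body (76 mm by 85 mm) begins 54 mm behind the grasp point. The pads swing forward as they close: fully open they stand 13 mm farther back than shut.
Start: joints at [1.126, 0.181, 1.607, -0, 1.354, -0.206], TCP at [0.136, 0.559, 0.231] pointing down, gripper open.
Joint ranges: [-2.99, 2.99], [-0.89, 2.07], [0.3, 2.58], [-1.14, 4.28], [0, 2.63], [-3.12, 3.12]. Speed limits (rad/s): [2.57, 2.57, 3.01, 3.14, 3.14, 3.14].

### API

Orientations are given as a unit quaternion [w, x, y, z].
In Python, from bench import status, cams, ctrl gives the robot as it stands.
- The arm moves only by the shell command python3 -m handwheel 'ROWS'. ROWS is JSON, a list of rows, each an object with "grip": the finger opening in cm, from 0 to 8.54; "linear": the shift along the tool's x, y, z in cm, a list of three; "rotation": the turn, a rotation vector about the tool's x, y, z in degrees, a list of three. A call has 1 to 12 rows; each row is the pose to reach, as a shift and turn from the pose commanded when the call began, along the tool's axes at that moment; what a row does not reach only later rows make up. A row lasts 1/12 s, in which the tool goes at most 41.7 mm and 7.16 degrees, less where a joint would pass 70% of its speed; a pose out of reach is approached as far as the arm can. A call with a gripper value outside its range is refused whole. The fingers move at their own pace and stop on an object; the grip force is fixed at half the most. Time passes only in rows, so rows that repeat a pose let the fingers close. It gives the time, the measured TCP pose, the force and the opening at its end, in the units of the state.
- status.get_obs(): the state, without advancing time (a new reading comes with each control period).
- cams.camera(name): name is "scene" or "top"; returns the picture (480x640x3 uint8, red, green, blue); there is no depth.
- cams.camera_info(name): a dict with "fovy" (degrees; the focal length in pixels is half the picture's height over the tangent of half this angle, whatever the lens; pixels are square), "cx", "cy" (the principal point, pixels), "world_from_camera" (4x4, takes a point from camera to world coordinates). Camera axes: x right, y down, z forward; pixel columns grow to the right and rows downward; lengths in m; the calibration is good to about 2 mm. A picture is of the moment at which its call begins. camera_info takes no time and is no camera call.
- ctrl.hand_in(): hands the job in, once; it reports no verdict.
The state is a dict: "time_s": time; "q": joint angles; "dq": joint speeds; "joint_efforts": joint torques, N m; "eef_pos": TCP position; "eef_rot": TCP orientation; "wrist_force": force on the tool from outside, world axes, zero at the start; "torque": the same for the moment, N m; "opening": opening from 0.0 (shut) to 1.0 (fully open).
Only numpy, scipy, OpenCV 4.12 (cv2) and the standard library are available. Lean on these libraries where they do the work, as an engineer would, in place of code of your own. Each camera call takes 0.05 s, during which the arm holds its last target.

### The job

The loose castor ball lies in the white handled dish on the free-spinning turntable. Take the dish by its blue carrying handle, lift it off, give it about a quarter turn so that its yellow tab points along the clipboard towards the spring-clip end, and hold it level and still a hand's breadth (roughly 9 cm) above the middle of the clipboard for a colleague to take by the tab. Keep the dish level and the ball in the hollow at its middle all the way, leave the other things on the cabinet where they are, and finish while holding the dish: do not put it down or let go.

Things in the scene. Friction and masses are not known exactly. Their poses are not given: they have to be found in the camera images.
- dish: white round dish, 105 mm across, rim 22 mm high, about 0.2 kg, loose, standing anywhere on the turntable. Origin at the centre of its underside, z up, x towards the yellow tab (28 mm wide, reaching 87 mm from the centre). A central hollow 42 mm across, sides rising at 5 degrees, holds the ball. A blue basket handle spans it along y: posts 50 mm either side of the centre, level bar on top
- dish_grip (a point): middle of the blue handle bar of the dish, 76 mm above the dish's underside, straight above the dish's centre; same axes as the dish. The bar is 12 mm wide (along dish x), 24 mm high and 106 mm long (along dish y), its underside 36 mm above the top of the ball
- dish_center (a point): bottom of the central hollow of the dish, 6 mm above the dish's underside; same axes as the dish. Outside the hollow the dish rises at 16 degrees to its rim
- dish_tab (a point): middle of the yellow tab of the dish, 69 mm from the dish's centre along dish x, 19 mm above its underside
- ball_center (a point): centre of the polished steel ball, 22 mm across, 44 g, lying loose in the dish and rolling easily
- turntable_base: fixed round black foot of the turntable; its origin is on the cabinet top, on the spindle's axis
- turntable (a joint): angle of the aluminium turntable plate (230 mm across, black rubber top 37 mm above the cabinet top); it spins freely about the upright spindle at the lightest push
- clipboard: fixed small aluminium clipboard lying flat, 240 mm long (x) by 170 mm wide (y), 4 mm thick, paper on it. Origin at the middle of its underside, x along its length towards the spring clip at the far end (clip 18 mm high), z up
- board_mid (a point): middle of the clipboard's upper face, 4 mm above the cabinet top
- desk_tidy: red plastic desk tidy with pens, 90 x 150 mm, 85 mm high (pens to 155 mm), loose bystander; origin under its centre
- cactus_pot: white ceramic pot with a cactus, 90 mm across, 140 mm high, loose bystander; origin under its centre
- hole_punch: steel hole punch, 110 x 120 mm, 70 mm high, loose bystander; origin under its centre
- stapler: stapler, 140 x 36 mm, 55 mm high, loose bystander; origin under its centre
- mug: blue mug, 80 mm across, 95 mm high, loose bystander; origin under its centre. Beyond it, on the far left corner of the cabinet top, stands a fixed clear acrylic document tray in three tiers, 240 x 320 mm and 165 mm high, at least 60 mm clear of the turntable
Mind the look-alikes: they are no part of the job. Leave any pink or purple look-alike of the dish alone.

How it is judged:
By the outcome, as a careful person would: the job done as asked, in the order asked, and still so for the second after the job is handed in, while the arm keeps its last pose, push and grip.
It also fails if it takes over 48 s, if anything falls off the work surface, if the arm or the gripper's body presses on something with over 40 N, if the wrist force passes 120 N, or if a joint passes its speed limit or range.

## Working session

There is one attempt and no reset: what is moved stays moved. The work goes in short steps, Python scripts to look and compute and a shell command to move; the robot and the scene stay as the last step left them, time stands still between calls to the robot, and variables do not carry over. Pictures are saved under pics/ and viewed, and the job is handed in when it is done.

```bash
mkdir -p pics; ls; python3 - <<'E'
from bench import status,cams,ctrl
import cv2,numpy as np
o=status.get_obs();print(o);print(ctrl.grip_point_offset)
for n in("scene","top"):
    im=cams.camera(n);cv2.imwrite(f"pics/{n}0.png",im[:,:,::-1]);i=cams.camera_info(n);print(n,i["fovy"],i["cx"],i["cy"],np.round(i["world_from_camera"],4))
E
```

```text
pics
{'time_s': 0.0, 'q': array([ 1.12569529e+00,  1.81545853e-01,  1.60800762e+00,  1.81356322e-05,
        1.35379400e+00, -2.06287112e-01]), 'dq': array([-0.00058723, -0.00067902, -0.00032264,  0.00128461, -0.00076317,
        0.00175614]), 'joint_efforts': array([ 9.51847178e-04, -4.44880128e+01, -3.51338375e+01, -2.77016596e-05,
        9.24492051e-03, -1.06538727e-05]), 'eef_pos': array([0.13574482, 0.55818136, 0.23038163]), 'eef_rot': array([-2.89130476e-04,  1.19125312e-01,  9.92878840e-01, -8.28452886e-04]), 'wrist_force': array([ 0.09257833, -0.27986483,  0.69554304]), 'torque': array([ 0.02754013, -0.03803392,  0.01938986]), 'opening': 0.998775006483529}
-0.0187
scene 54.286171251610206 315.8882882184494 238.8075802162748 [[ 0.7849  0.4185 -0.4569  1.0907]
 [ 0.6196 -0.5356  0.5738 -0.7317]
 [-0.0045 -0.7335 -0.6797  0.9722]
 [ 0.      0.      0.      1.    ]]
top 47.662186267186804 319.08898419280865 243.61106551495664 [[ 2.2600e-02 -9.8080e-01  1.9390e-01  1.9210e-01]
 [-9.9970e-01 -1.9900e-02  1.5700e-02 -9.0000e-04]
 [-1.1500e-02 -1.9420e-01 -9.8090e-01  1.6472e+00]
 [ 0.0000e+00  0.0000e+00  0.0000e+00  1.0000e+00]]
```

View pics/scene0.png

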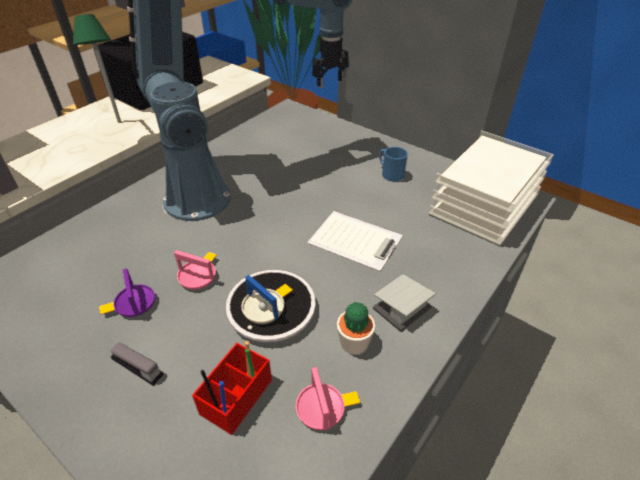

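View pics/top0.png

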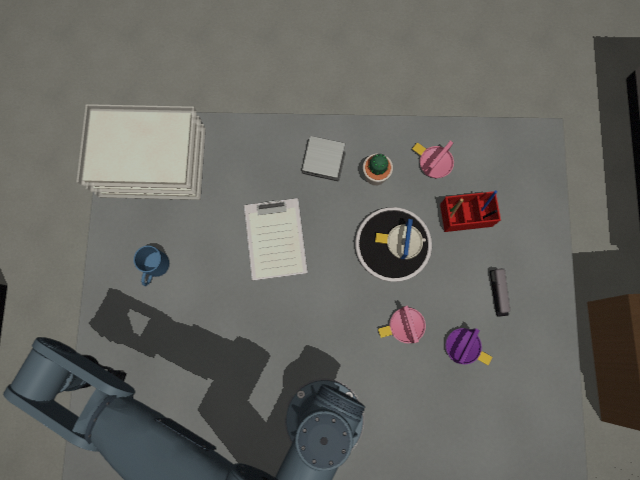

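The dish stands on the turntable at about (405,241) in the top view, tab at (381,238). The clipboard is at about (275,240), with its clip at (272,208). Next I measure these by colour.

```bash
cat > h.py <<'E'
from bench import status,cams,ctrl
import cv2,numpy as np
def shot(n,f):
    im=cams.camera(n);cv2.imwrite(f"pics/{f}.png",im[:,:,::-1]);return im
def ray(n,uv):
    i=cams.camera_info(n);f=240/np.tan(np.radians(i["fovy"]/2));T=np.array(i["world_from_camera"])
    d=T[:3,:3]@np.array([(uv[0]-i["cx"])/f,(uv[1]-i["cy"])/f,1]);return T[:3,3],d/np.linalg.norm(d)
def onz(n,uv,z):
    o,d=ray(n,uv);return o+d*(z-o[2])/d[2]
def tri(a,b):
    (o1,d1),(o2,d2)=ray("scene",a),ray("top",b)
    s=np.linalg.lstsq(np.c_[d1,-d2],o2-o1,rcond=None)[0];p,q=o1+d1*s[0],o2+d2*s[1]
    return (p+q)/2,np.linalg.norm(p-q)
def proj(n,p):
    i=cams.camera_info(n);f=240/np.tan(np.radians(i["fovy"]/2));T=np.array(i["world_from_camera"])
    c=T[:3,:3].T@(np.array(p)-T[:3,3]);return np.array([f*c[0]/c[2]+i["cx"],f*c[1]/c[2]+i["cy"]])
def blobs(im,lo,hi,box,amin=15):
    hsv=cv2.cvtColor(im,cv2.COLOR_RGB2HSV);m=cv2.inRange(hsv,lo,hi);k=np.zeros_like(m);x0,y0,x1,y1=box;k[y0:y1,x0:x1]=m[y0:y1,x0:x1]
    c,_=cv2.findContours(k,cv2.RETR_EXTERNAL,cv2.CHAIN_APPROX_NONE);return [x for x in sorted(c,key=cv2.contourArea,reverse=True) if cv2.contourArea(x)>=amin]
BLUE=((100,120,50),(125,255,255));YEL=((20,150,120),(32,255,255))
E
python3 - <<'E'
from h import *
s=cv2.imread("pics/scene0.png")[:,:,::-1];t=cv2.imread("pics/top0.png")[:,:,::-1]
for n,im,b in(("scene",s,(225,265,320,345)),("top",t,(352,205,432,282))):
    for nm,c in(("blue",BLUE),("yel",YEL)):
        for k in blobs(im,*c,b): print(n,nm,cv2.contourArea(k),cv2.minAreaRect(k),np.mean(k[:,0],0))
for k in blobs(t,(0,0,150),(179,60,255),(235,190,315,290),100): print("board",cv2.contourArea(k),cv2.minAreaRect(k),cv2.boxPoints(cv2.minAreaRect(k)))
for k in blobs(t,(0,0,140),(179,60,255),(352,205,432,282),50): print("tt",cv2.contourArea(k),cv2.minAreaRect(k))
cv2.imwrite("pics/c1.png",cv2.resize(t[195:290,235:440,::-1],None,fx=3.9,fy=3.9,interpolation=cv2.INTER_CUBIC))
cv2.imwrite("pics/c2.png",cv2.resize(s[200:350,220:420,::-1],None,fx=4,fy=4,interpolation=cv2.INTER_CUBIC))
E
```

```text
scene blue 308.0 ((262.4693908691406, 295.9530944824219), (49.92290115356445, 15.327444076538086), 42.79739761352539) [262.5462963  295.28703704]
scene yel 108.5 ((283.7500305175781, 289.2500305175781), (11.31370735168457, 12.020814895629883), 45.0) [283.75757576 289.63636364]
top blue 114.0 ((406.98577880859375, 238.5832977294922), (5.237878322601318, 40.2978630065918), 9.727578163146973) [407.13095238 238.03571429]
top yel 85.0 ((381.04998779296875, 237.64999389648438), (11.313708305358887, 8.9095458984375), 8.130102157592773) [381.02631579 237.55263158]
board 3733.0 ((274.6161193847656, 238.80564880371094), (75.56102752685547, 56.05402755737305), 82.69424438476562) [[242.0123  204.89589]
 [297.61127 197.7678 ]
 [307.21994 272.7154 ]
 [251.62097 279.8435 ]]
tt 4314.0 ((393.50006103515625, 244.00006103515625), (74.68466186523438, 74.23745727539062), 63.43495178222656)
```

View pics/c1.png

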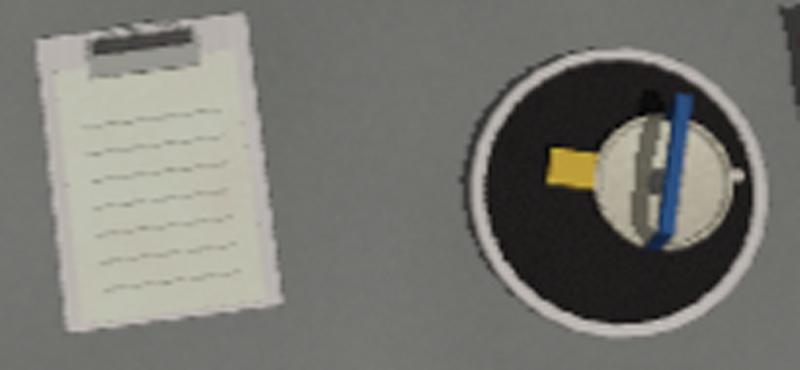

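View pics/c2.png

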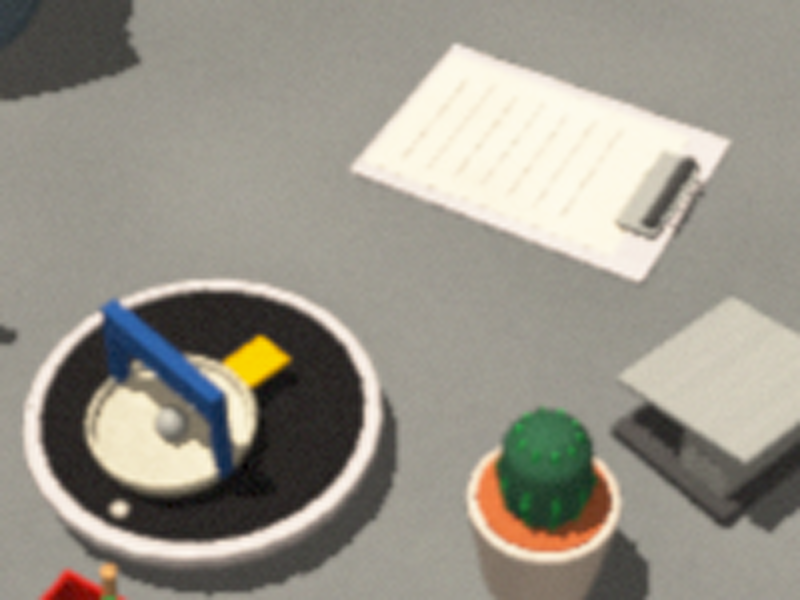

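The crops show the bar's top ends at about (410.4,219.4) and (406.0,254.7) in the top view. In the scene view they are at (248,276) and (275.5,301). The dish rim is centred near (405.3,241.4) in the top view.

```bash
python3 - <<'E'
from h import *
T=lambda x,y:(x/3.9+235-.4,y/3.9+195-.4); S=lambda x,y:(x/4+220-.4,y/4+200-.4)
zt=.125
a,b=onz("top",T(684,95),zt),onz("top",T(667,234),zt)
print("bar top",a,b,np.linalg.norm(a-b),(a+b)/2,np.degrees(np.arctan2(*(b-a)[1::-1])))
a,b=onz("scene",S(112,303),zt),onz("scene",S(222,403),zt)
print("bar scene",a,b,np.linalg.norm(a-b),(a+b)/2,np.degrees(np.arctan2(*(b-a)[1::-1])))
print("rim top",onz("top",T(664,181),.059)); print("tab",onz("top",(381,237.6),.056+.002),onz("scene",(283.7,289.4),.058),tri((283.7,289.4),(381,237.6)))
print("dish scene",onz("scene",S(170,424),.055))
print("tt",onz("top",(393.5,244),.037),onz("scene",S(205,422),.037))
print("dot",onz("top",T(738,176),.037),onz("scene",S(119,509),.037))
B=np.array([onz("top",p,.004) for p in((242,204.9),(297.6,197.8),(307.2,272.7),(251.6,279.8))])
C=np.array([onz("scene",S(*p),.004) for p in((641,281),(730,142),(457,43),(352,170))])
for X in(B,C):
    print(X.round(4).tolist(),X.mean(0)); print([np.linalg.norm(X[i]-X[i-1]).round(4) for i in range(4)], np.degrees(np.arctan2(*((X[0]+X[1]-X[2]-X[3])[1::-1]))) if X is B else '')
print("clip",onz("top",T(144,40),.02), onz("scene",S(665,195),.018))
print("cactus",onz("top",(378,163),.13),"punch",onz("top",(324,158),.06))
s=cv2.imread("pics/scene0.png")
E
```

```text
bar top [ 0.57051568 -0.23623897  0.125     ] [ 0.46613661 -0.22286644  0.125     ] 0.10523219249440195 [ 0.51832614 -0.22955271  0.125     ] 172.6993153193779
bar scene [ 0.47083368 -0.22354637  0.125     ] [ 0.57711304 -0.24086472  0.125     ] 0.10768113465306765 [ 0.52397336 -0.23220554  0.125     ] -9.25506890437677
rim top [ 0.51906651 -0.23054637  0.059     ]
tab [ 0.52822127 -0.15972213  0.058     ] [ 0.52960459 -0.16131508  0.058     ] (array([ 0.52852728, -0.16001784,  0.05610115]), np.float64(0.00028472667827132583))
dish scene [ 0.5204125  -0.23296269  0.055     ]
tt [ 0.51369985 -0.19947362  0.037     ] [ 0.52568798 -0.208208    0.037     ]
dot [ 0.52870395 -0.29092048  0.037     ] [ 0.53010688 -0.29096699  0.037     ]
[[0.6355, 0.2697, 0.004], [0.6619, 0.0962, 0.004], [0.4257, 0.0597, 0.004], [0.4003, 0.2286, 0.004]] [0.53085757 0.16353006 0.004     ]
[np.float64(0.2388), np.float64(0.1755), np.float64(0.2391), np.float64(0.1708)] 9.348297469129253
[[0.6632, 0.0957, 0.004], [0.6377, 0.2615, 0.004], [0.4015, 0.2287, 0.004], [0.4292, 0.0588, 0.004]] [0.53290501 0.16118327 0.004     ]
[np.float64(0.2368), np.float64(0.1677), np.float64(0.2385), np.float64(0.1721)] 
clip [0.63314067 0.17540738 0.02      ] [0.63638777 0.16785383 0.018     ]
cactus [ 0.73608288 -0.14363858  0.13      ] punch [0.77426063 0.01553474 0.06      ]
```

Both views agree with each other and with the given sizes:

| Item | Position (m) | Yaw |
|---|---|---|
| Dish centre | (0.520, -0.231) | 82.5° (dish x) |
| Board middle | (0.5315, 0.1625) | 9° (board x) |

The grasp needs the tool's y axis at about 82.5°, and it is at 76.3° now. I move above the dish first.

```bash
python3 -m handwheel '[{"grip":6,"linear":[-0.6,-0.8,0],"rotation":[0,0,0]},{"grip":6,"linear":[-1.9,-2.3,0],"rotation":[0,0,0]},{"grip":6,"linear":[-4.1,-5,0],"rotation":[0,0,0]},{"grip":6,"linear":[-6.7,-8.1,0],"rotation":[0,0,0]},{"grip":6,"linear":[-9.3,-11.2,0],"rotation":[0,0,0]},{"grip":6,"linear":[-11.8,-14.2,0],"rotation":[0,0,0]},{"grip":6,"linear":[-14.4,-17.3,0],"rotation":[0,0,0]},{"grip":6,"linear":[-16.9,-20.4,0],"rotation":[0,0,0]},{"grip":6,"linear":[-19.5,-23.5,0],"rotation":[0,0,0]},{"grip":6,"linear":[-22,-26.6,0],"rotation":[0,0,0]},{"grip":6,"linear":[-24.6,-29.6,0],"rotation":[0,0,0]},{"grip":6,"linear":[-27.1,-32.7,0],"rotation":[0,0,0]}]'
cat >> h.py <<'E'
def goal(pos,yaw):
    from scipy.spatial.transform import Rotation as R
    o=status.get_obs();q=o["eef_rot"];r=R.from_quat([q[1],q[2],q[3],q[0]]);M=r.as_matrix()
    y=np.radians(yaw);Y=np.array([np.cos(y),np.sin(y),0]);Z=np.array([0,0,-1.]);G=np.c_[np.cross(Y,Z),Y,Z]
    print("t",o["time_s"],"pos",o["eef_pos"].round(4),"yawY",np.degrees(np.arctan2(M[1,1],M[0,1])).round(2),"tilt",np.degrees(np.arccos(-M[2,2])).round(2),"F",o["wrist_force"].round(2),"open",round(o["opening"],3))
    print("lin cm",(100*M.T@(np.array(pos)-o["eef_pos"])).round(2),"rot deg",np.degrees(R.from_matrix(M.T@G).as_rotvec()).round(2),"q",o["q"].round(3))
E
python3 -c "from h import *;goal((.520,-.231,.19),82.5)"
```

```text
time_s: 1.1
eef_pos: [0.3219, 0.1748, 0.2312]
eef_rot: [0.0, 0.119, 0.993, 0.0]
wrist_force: [0.5, 0.4, -0.3]
opening: 0.702
t 1.1 pos [0.3219 0.1748 0.2312] yawY 76.34 tilt 0.05 F [ 0.53  0.41 -0.31] open 0.702
lin cm [-28.83 -34.75   4.14] rot deg [ 0.01  0.05 -6.16] q [ 0.17  -0.335  2.087 -0.     1.388 -1.162]
```

```bash
python3 -m handwheel '[{"grip":6,"linear":[-2.5,-3,0.3],"rotation":[0,0,-0.5]},{"grip":6,"linear":[-5.1,-6.1,0.6],"rotation":[0,0,-1]},{"grip":6,"linear":[-7.7,-9.2,0.9],"rotation":[0,0,-1.6]},{"grip":6,"linear":[-10.3,-12.3,1.3],"rotation":[0,0,-2.2]},{"grip":6,"linear":[-12.9,-15.4,1.7],"rotation":[0,0,-2.8]},{"grip":6,"linear":[-15.5,-18.6,2.1],"rotation":[0,0,-3.4]},{"grip":6,"linear":[-18.1,-21.8,2.5],"rotation":[0,0,-4]},{"grip":6,"linear":[-20.7,-25,2.9],"rotation":[0,0,-4.6]},{"grip":6,"linear":[-23.2,-28,3.3],"rotation":[0,0,-5.2]},{"grip":6,"linear":[-25.6,-30.9,3.6],"rotation":[0,0,-5.8]},{"grip":6,"linear":[-27.5,-33.2,3.9],"rotation":[0,0,-6.2]},{"grip":6,"linear":[-28.9,-34.9,4.1],"rotation":[0,0,-6.2]}]'
python3 - <<'E'
from h import *
s=shot("scene","s1");t=shot("top","t1");goal((.520,-.231,.095),82.5)
cv2.imwrite("pics/c3.png",cv2.resize(s[200:350,200:400,::-1],None,fx=4,fy=4,interpolation=cv2.INTER_CUBIC))
cv2.imwrite("pics/c4.png",cv2.resize(t[180:300,330:490,::-1],None,fx=5,fy=5,interpolation=cv2.INTER_CUBIC))
E
```

```text
time_s: 2.1
eef_pos: [0.52, -0.2335, 0.1895]
eef_rot: [-0.0, 0.066, 0.998, -0.0]
wrist_force: [-0.4, 0.3, 0.3]
opening: 0.701
t 2.2 pos [ 0.5201 -0.2339  0.1894] yawY 82.33 tilt 0.05 F [-0.13 -0.51  0.12] open 0.703
lin cm [0.04 0.29 9.44] rot deg [-0.03 -0.04 -0.17] q [-6.300e-01  2.110e-01  1.660e+00 -1.000e-03  1.271e+00 -2.067e+00]
```

View pics/c3.png

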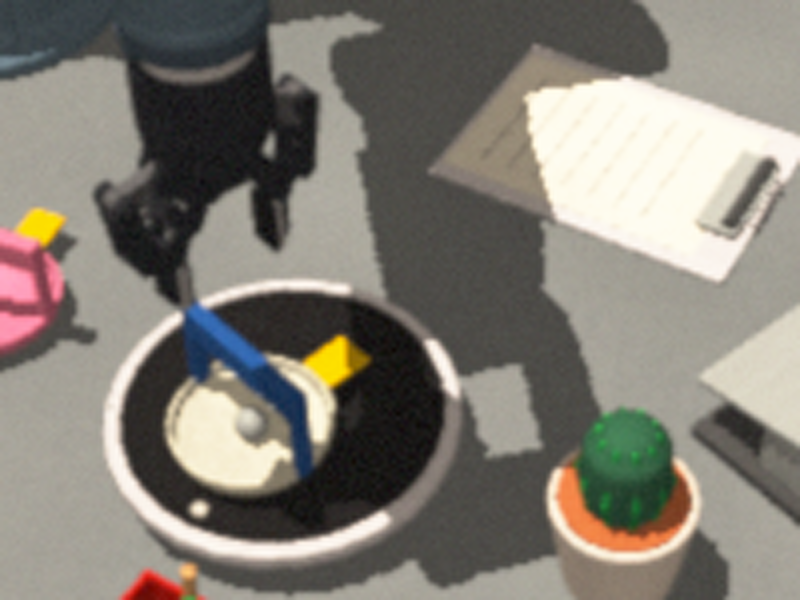

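View pics/c4.png

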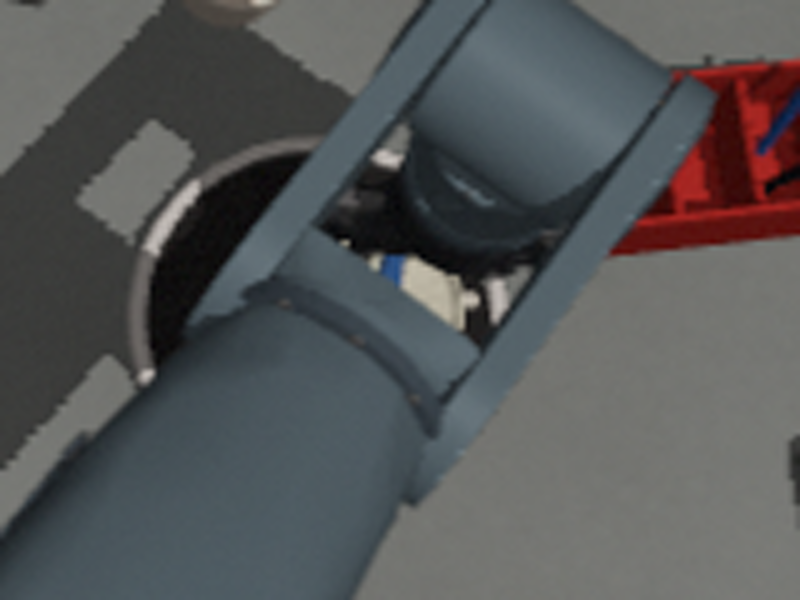

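The dish has not moved. Its bar middle is at about (262,286) in the full scene picture, and the fingers are above it, at about (243,275) and (268,261). Next I let the arm settle and compare the projected jaw positions with the picture.

```bash
python3 -m handwheel '[{"grip":6,"linear":[0,0,0],"rotation":[0,0,0]},{"grip":6,"linear":[0,0,0],"rotation":[0,0,0]},{"grip":6,"linear":[0,0,0],"rotation":[0,0,0]}]'
python3 - <<'E'
from h import *
goal((.520,-.231,.095),82.5)
o=status.get_obs()["eef_pos"];y=np.array([np.cos(np.radians(82.3)),np.sin(np.radians(82.3)),0])
for k in(-.03,.03): print(((proj("scene",o+k*y+[0,0,.006])-[200,200])*4).round(0))
for k in(-.053,0,.053):
    a=np.radians(172.5);print("bar",((proj("scene",[.52+k*np.cos(a),-.231+k*np.sin(a),.125])-[200,200])*4).round(0))
E
```

```text
time_s: 2.45
eef_pos: [0.5196, -0.2295, 0.1904]
eef_rot: [-0.0, 0.065, 0.998, 0.0]
wrist_force: [0.5, 0.4, -0.2]
opening: 0.706
t 2.45 pos [ 0.5196 -0.2295  0.1904] yawY 82.57 tilt 0.03 F [ 0.45  0.35 -0.24] open 0.706
lin cm [-0.06 -0.15  9.54] rot deg [ 0.02 -0.02  0.07] q [-0.625  0.205  1.664  0.     1.273 -2.066]
[190. 288.]
[271. 236.]
bar [298. 395.]
bar [241. 346.]
bar [186. 299.]
```

```bash
python3 -m handwheel '[{"grip":5,"linear":[-0.1,-0.1,0.3],"rotation":[0,0,0]},{"grip":5,"linear":[-0.1,-0.1,1],"rotation":[0,0,0]},{"grip":5,"linear":[-0.1,-0.1,2],"rotation":[0,0,0]},{"grip":5,"linear":[-0.1,-0.1,3.2],"rotation":[0,0,0]},{"grip":5,"linear":[-0.1,-0.1,4.5],"rotation":[0,0,0]},{"grip":5,"linear":[-0.1,-0.1,5.8],"rotation":[0,0,0]},{"grip":5,"linear":[-0.1,-0.1,7],"rotation":[0,0,0]},{"grip":5,"linear":[-0.1,-0.1,8],"rotation":[0,0,0]},{"grip":5,"linear":[-0.1,-0.1,8.8],"rotation":[0,0,0]},{"grip":5,"linear":[-0.1,-0.1,9.3],"rotation":[0,0,0]},{"grip":5,"linear":[-0.1,-0.1,9.5],"rotation":[0,0,0]},{"grip":3,"linear":[-0.1,-0.1,9.5],"rotation":[0,0,0]}]'
python3 -m handwheel '[{"grip":2.6,"linear":[0,0,0],"rotation":[0,0,0]},{"grip":2.6,"linear":[0,0,0],"rotation":[0,0,0]},{"grip":2.6,"linear":[0,0,0],"rotation":[0,0,0]},{"grip":2.6,"linear":[0,0,0],"rotation":[0,0,0]}]'
python3 - <<'E'
from h import *
s=shot("scene","s2");goal((.521,-.2315,.095),82.5)
cv2.imwrite("pics/c5.png",cv2.resize(s[240:340,210:330,::-1],None,fx=6,fy=6,interpolation=cv2.INTER_CUBIC))
E
```

```text
time_s: 3.45
eef_pos: [0.521, -0.2316, 0.0949]
eef_rot: [-0.0, 0.065, 0.998, 0.0]
wrist_force: [0.0, -0.7, 0.3]
opening: 0.459
time_s: 3.78
eef_pos: [0.5214, -0.2319, 0.0959]
eef_rot: [0.0, 0.065, 0.998, -0.0]
wrist_force: [-0.2, -0.0, -0.6]
opening: 0.303
t 3.8333 pos [ 0.5213 -0.2318  0.0957] yawY 82.52 tilt 0.05 F [ 0.71 -0.65 -0.44] open 0.306
lin cm [0.03 0.03 0.07] rot deg [-0.02  0.04  0.02] q [-0.626  0.328  1.723  0.     1.09  -2.067]
```

View pics/c5.png

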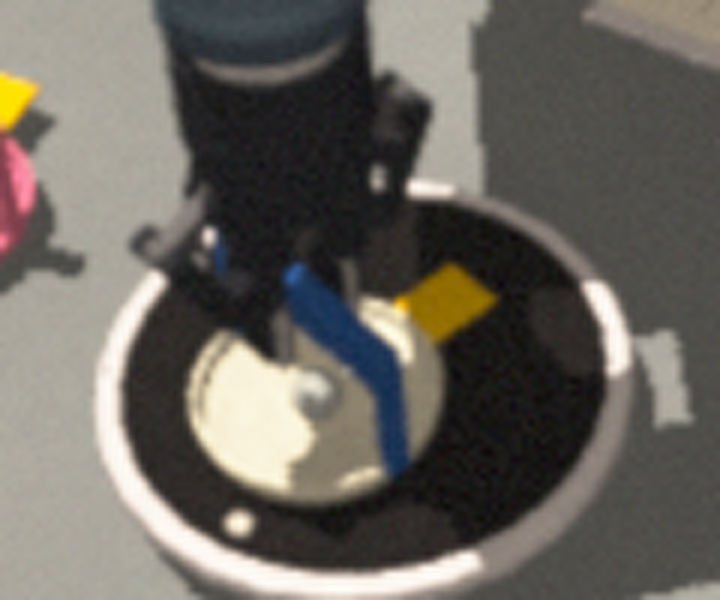

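The fingers straddle the bar and the ball is central. I close gradually so that any recentring push stays gentle.

```bash
python3 -m handwheel '[{"grip":2.4,"linear":[0,0,0],"rotation":[0,0,0]},{"grip":2.25,"linear":[0,0,0],"rotation":[0,0,0]},{"grip":2.1,"linear":[0,0,0],"rotation":[0,0,0]},{"grip":1.95,"linear":[0,0,0],"rotation":[0,0,0]},{"grip":1.8,"linear":[0,0,0],"rotation":[0,0,0]},{"grip":1.7,"linear":[0,0,0],"rotation":[0,0,0]},{"grip":1.6,"linear":[0,0,0],"rotation":[0,0,0]},{"grip":1.5,"linear":[0,0,0],"rotation":[0,0,0]},{"grip":1.4,"linear":[0,0,0],"rotation":[0,0,0]},{"grip":1.3,"linear":[0,0,0],"rotation":[0,0,0]},{"grip":1.2,"linear":[0,0,0],"rotation":[0,0,0]},{"grip":1.1,"linear":[0,0,0],"rotation":[0,0,0]}]'
python3 -m handwheel '[{"grip":0.8,"linear":[0,0,0],"rotation":[0,0,0]},{"grip":0.4,"linear":[0,0,0],"rotation":[0,0,0]},{"grip":0,"linear":[0,0,0],"rotation":[0,0,0]},{"grip":0,"linear":[0,0,0],"rotation":[0,0,0]},{"grip":0,"linear":[0,0,0],"rotation":[0,0,0]}]'
python3 - <<'E'
from h import *
s=shot("scene","s3");goal((.521,-.2315,.095),82.5)
cv2.imwrite("pics/c6.png",cv2.resize(s[240:340,210:330,::-1],None,fx=6,fy=6,interpolation=cv2.INTER_CUBIC))
E
```

```text
time_s: 4.83
eef_pos: [0.521, -0.2316, 0.0953]
eef_rot: [-0.0, 0.065, 0.998, 0.0]
wrist_force: [-0.3, 2.0, 0.6]
opening: 0.137
time_s: 5.25
eef_pos: [0.5211, -0.2318, 0.0953]
eef_rot: [0.0, 0.065, 0.998, -0.0]
wrist_force: [0.6, 1.1, -0.3]
opening: 0.125
t 5.3 pos [ 0.5211 -0.2317  0.0953] yawY 82.52 tilt 0.01 F [-0.61  0.57  1.13] open 0.126
lin cm [0.01 0.02 0.03] rot deg [-0.    0.01  0.02] q [-0.626  0.329  1.723 -0.     1.09  -2.067]
```

View pics/c6.png

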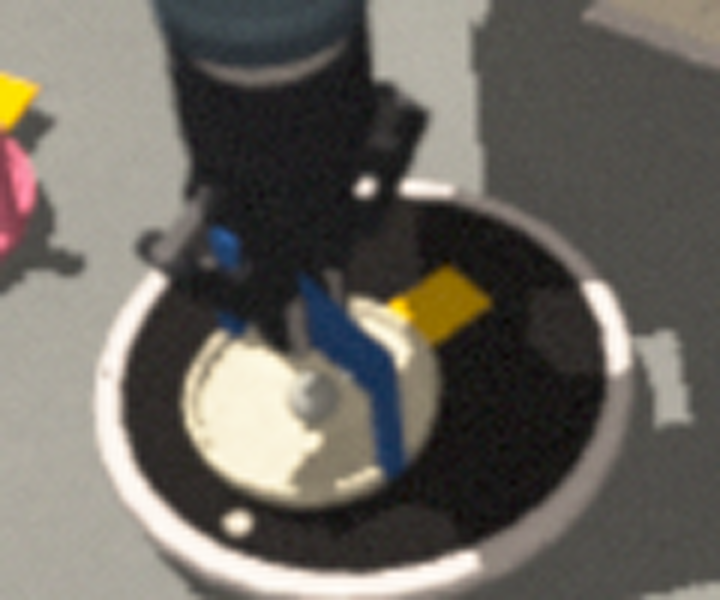

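The bar is held: the opening stopped at about 11 mm. The dish shifted about 2 mm and the ball is still central. Next I lift gently.

```bash
python3 -m handwheel '[{"grip":0,"linear":[0,0,-0.1],"rotation":[0,0,0]},{"grip":0,"linear":[0,0,-0.3],"rotation":[0,0,0]},{"grip":0,"linear":[0,0,-0.7],"rotation":[0,0,0]},{"grip":0,"linear":[0,0,-1.3],"rotation":[0,0,0]},{"grip":0,"linear":[0,0,-2],"rotation":[0,0,0]},{"grip":0,"linear":[0,0,-2.8],"rotation":[0,0,0]},{"grip":0,"linear":[0,0,-3.6],"rotation":[0,0,0]},{"grip":0,"linear":[0,0,-4.3],"rotation":[0,0,0]},{"grip":0,"linear":[0,0,-4.9],"rotation":[0,0,0]},{"grip":0,"linear":[0,0,-5.3],"rotation":[0,0,0]},{"grip":0,"linear":[0,0,-5.5],"rotation":[0,0,0]},{"grip":0,"linear":[0,0,-5.6],"rotation":[0,0,0]}]'
python3 - <<'E'
from h import *
s=shot("scene","s4");goal((.5315,.1625,.152),9)
cv2.imwrite("pics/c7.png",cv2.resize(s[220:340,210:350,::-1],None,fx=5,fy=5,interpolation=cv2.INTER_CUBIC))
E
```

```text
time_s: 6.3
eef_pos: [0.5212, -0.2318, 0.1517]
eef_rot: [0.0, 0.065, 0.998, -0.0]
wrist_force: [0.6, -0.3, -1.1]
opening: 0.13
t 6.35 pos [ 0.5211 -0.2317  0.1515] yawY 82.52 tilt 0.01 F [-0.48 -0.47 -2.15] open 0.132
lin cm [ 4.1  39.22 -0.05] rot deg [0.000e+00 1.000e-02 7.352e+01] q [-0.626  0.254  1.69   0.     1.198 -2.067]
```

View pics/c7.png

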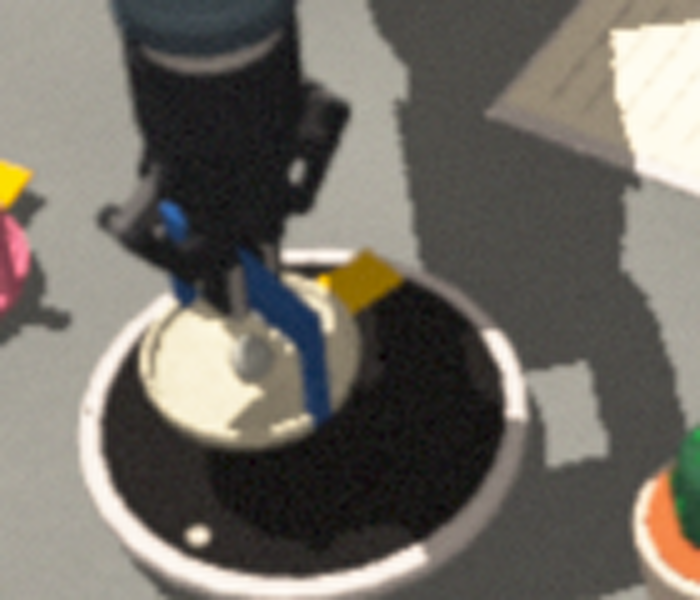

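It is clear of the turntable, about 2 N is on the wrist and the ball is in the hollow. Next I turn it in place by 73.5°, then carry it.

```bash
python3 -m handwheel '[{"grip":0,"linear":[0,0,0],"rotation":[0,0,0.3]},{"grip":0,"linear":[0,0,0],"rotation":[0,0,1]},{"grip":0,"linear":[0,0,0],"rotation":[0,0,2.2]},{"grip":0,"linear":[0,0,0],"rotation":[0,0,4]},{"grip":0,"linear":[0,0,0],"rotation":[0,0,6.5]},{"grip":0,"linear":[0,0,0],"rotation":[0,0,9.5]},{"grip":0,"linear":[0,0,0],"rotation":[0,0,13]},{"grip":0,"linear":[0,0,0],"rotation":[0,0,16.6]},{"grip":0,"linear":[0,0,0],"rotation":[0,0,20.4]},{"grip":0,"linear":[0,0,0],"rotation":[0,0,24.3]},{"grip":0,"linear":[0,0,0],"rotation":[0,0,28.2]},{"grip":0,"linear":[0,0,0],"rotation":[0,0,32.1]}]'
python3 -m handwheel '[{"grip":0,"linear":[0,0,0],"rotation":[0,0,3.9]},{"grip":0,"linear":[0,0,0],"rotation":[0,0,7.8]},{"grip":0,"linear":[0,0,0],"rotation":[0,0,11.7]},{"grip":0,"linear":[0,0,0],"rotation":[0,0,15.6]},{"grip":0,"linear":[0,0,0],"rotation":[0,0,19.5]},{"grip":0,"linear":[0,0,0],"rotation":[0,0,23.4]},{"grip":0,"linear":[0,0,0],"rotation":[0,0,27.2]},{"grip":0,"linear":[0,0,0],"rotation":[0,0,30.6]},{"grip":0,"linear":[0,0,0],"rotation":[0,0,33.6]},{"grip":0,"linear":[0,0,0],"rotation":[0,0,36.2]},{"grip":0,"linear":[0,0,0],"rotation":[0,0,38.3]},{"grip":0,"linear":[0,0,0],"rotation":[0,0,39.8]}]'
python3 -m handwheel '[{"grip":0,"linear":[0,0,0],"rotation":[0,0,0.9]},{"grip":0,"linear":[0,0,0],"rotation":[0,0,1.4]},{"grip":0,"linear":[0,0,0],"rotation":[0,0,1.6]},{"grip":0,"linear":[0,0,0],"rotation":[0,0,1.6]},{"grip":0,"linear":[0,0,0],"rotation":[0,0,1.6]},{"grip":0,"linear":[0,0,0],"rotation":[0,0,1.6]}]'
python3 - <<'E'
from h import *
s=shot("scene","s5");goal((.5315,.1625,.152),9)
cv2.imwrite("pics/c8.png",cv2.resize(s[220:340,210:350,::-1],None,fx=5,fy=5,interpolation=cv2.INTER_CUBIC))
E
```

```text
time_s: 7.35
eef_pos: [0.5209, -0.2316, 0.151]
eef_rot: [-0.0, 0.341, 0.94, 0.0]
wrist_force: [-0.3, -0.5, -2.5]
opening: 0.134
time_s: 8.35
eef_pos: [0.5209, -0.2316, 0.1509]
eef_rot: [-0.0, 0.64, 0.768, -0.0]
wrist_force: [-0.3, 0.6, -2.5]
opening: 0.126
time_s: 8.85
eef_pos: [0.5211, -0.2317, 0.1513]
eef_rot: [-0.0, 0.649, 0.761, -0.0]
wrist_force: [0.7, -0.1, -3.0]
opening: 0.13
t 8.9 pos [ 0.5211 -0.2317  0.1513] yawY 9.03 tilt 0.0 F [ 0.37  0.54 -2.97] open 0.129
lin cm [38.77  7.22 -0.07] rot deg [-0.    0.    0.03] q [-0.626  0.254  1.69  -0.     1.197 -0.784]
```

View pics/c8.png

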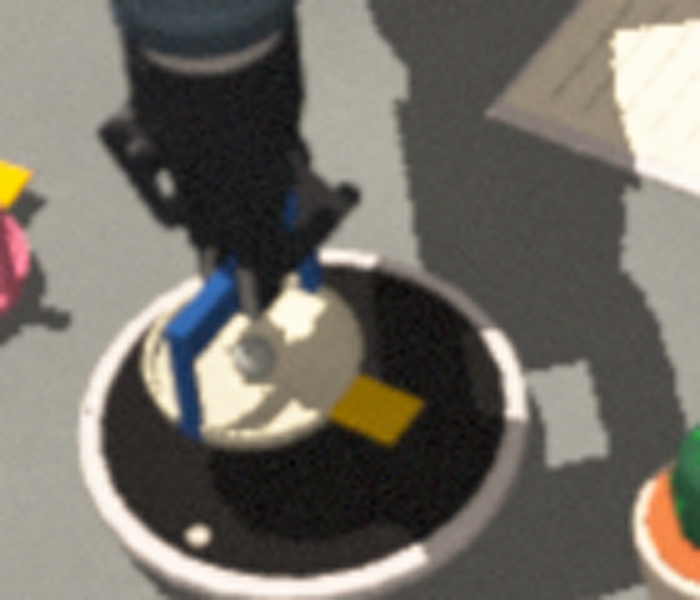

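```bash
python3 -m handwheel '[{"grip":0,"linear":[0.1,0.02,0],"rotation":[0,0,0]},{"grip":0,"linear":[0.3,0.06,0],"rotation":[0,0,0]},{"grip":0,"linear":[0.6,0.11,0],"rotation":[0,0,0]},{"grip":0,"linear":[1,0.19,0],"rotation":[0,0,0]},{"grip":0,"linear":[1.5,0.28,0],"rotation":[0,0,0]},{"grip":0,"linear":[2.1,0.39,0],"rotation":[0,0,0]},{"grip":0,"linear":[2.8,0.52,0],"rotation":[0,0,0]},{"grip":0,"linear":[3.6,0.67,0],"rotation":[0,0,0]},{"grip":0,"linear":[4.5,0.84,0],"rotation":[0,0,0]},{"grip":0,"linear":[5.5,1.02,0],"rotation":[0,0,0]},{"grip":0,"linear":[6.6,1.22,0],"rotation":[0,0,0]},{"grip":0,"linear":[7.7,1.43,0],"rotation":[0,0,0]}]'
python3 -m handwheel '[{"grip":0,"linear":[1.1,0.2,0],"rotation":[0,0,0]},{"grip":0,"linear":[2.2,0.41,0],"rotation":[0,0,0]},{"grip":0,"linear":[3.3,0.61,0],"rotation":[0,0,0]},{"grip":0,"linear":[4.4,0.82,0],"rotation":[0,0,0]},{"grip":0,"linear":[5.5,1.02,0],"rotation":[0,0,0]},{"grip":0,"linear":[6.6,1.23,0],"rotation":[0,0,0]},{"grip":0,"linear":[7.7,1.43,0],"rotation":[0,0,0]},{"grip":0,"linear":[8.8,1.63,0],"rotation":[0,0,0]},{"grip":0,"linear":[9.9,1.84,0],"rotation":[0,0,0]},{"grip":0,"linear":[11,2.04,0],"rotation":[0,0,0]},{"grip":0,"linear":[12.1,2.25,0],"rotation":[0,0,0]},{"grip":0,"linear":[13.2,2.45,0],"rotation":[0,0,0]}]'
python3 -m handwheel '[{"grip":0,"linear":[1.1,0.2,0],"rotation":[0,0,0]},{"grip":0,"linear":[2.2,0.41,0],"rotation":[0,0,0]},{"grip":0,"linear":[3.3,0.61,0],"rotation":[0,0,0]},{"grip":0,"linear":[4.4,0.82,0],"rotation":[0,0,0]},{"grip":0,"linear":[5.5,1.02,0],"rotation":[0,0,0]},{"grip":0,"linear":[6.6,1.23,0],"rotation":[0,0,0]},{"grip":0,"linear":[7.7,1.43,0],"rotation":[0,0,0]},{"grip":0,"linear":[8.8,1.63,0],"rotation":[0,0,0]},{"grip":0,"linear":[9.9,1.84,0],"rotation":[0,0,0]},{"grip":0,"linear":[11,2.04,0],"rotation":[0,0,0]},{"grip":0,"linear":[12.1,2.25,0],"rotation":[0,0,0]},{"grip":0,"linear":[13.2,2.45,0],"rotation":[0,0,0]}]'
python3 -m handwheel '[{"grip":0,"linear":[1,0.19,0],"rotation":[0,0,0]},{"grip":0,"linear":[1.9,0.35,0],"rotation":[0,0,0]},{"grip":0,"linear":[2.7,0.5,0],"rotation":[0,0,0]},{"grip":0,"linear":[3.35,0.62,0],"rotation":[0,0,0]},{"grip":0,"linear":[3.85,0.71,0],"rotation":[0,0,0]},{"grip":0,"linear":[4.2,0.78,0],"rotation":[0,0,0]},{"grip":0,"linear":[4.45,0.83,0],"rotation":[0,0,0]},{"grip":0,"linear":[4.6,0.86,0],"rotation":[0,0,0]},{"grip":0,"linear":[4.7,0.87,0],"rotation":[0,0,0]},{"grip":0,"linear":[4.7,0.87,0],"rotation":[0,0,0]},{"grip":0,"linear":[4.7,0.87,0],"rotation":[0,0,0]},{"grip":0,"linear":[4.7,0.87,0],"rotation":[0,0,0]}]'
python3 -m handwheel '[{"grip":0,"linear":[0,0,0],"rotation":[0,0,0]},{"grip":0,"linear":[0,0,0],"rotation":[0,0,0]},{"grip":0,"linear":[0,0,0],"rotation":[0,0,0]},{"grip":0,"linear":[0,0,0],"rotation":[0,0,0]},{"grip":0,"linear":[0,0,0],"rotation":[0,0,0]},{"grip":0,"linear":[0,0,0],"rotation":[0,0,0]}]'
python3 - <<'E'
from h import *
s=shot("scene","s6");t=shot("top","t6");goal((.5315,.1625,.152),9)
cv2.imwrite("pics/c9.png",cv2.resize(s[170:290,290:430,::-1],None,fx=5,fy=5,interpolation=cv2.INTER_CUBIC))
E
```

```text
time_s: 9.9
eef_pos: [0.5231, -0.1521, 0.1513]
eef_rot: [-0.0, 0.649, 0.761, 0.0]
wrist_force: [0.1, 0.2, -2.9]
opening: 0.126
time_s: 10.9
eef_pos: [0.5267, -0.0181, 0.1513]
eef_rot: [0.0, 0.649, 0.761, -0.0]
wrist_force: [-0.1, -0.6, -1.8]
opening: 0.133
time_s: 11.9
eef_pos: [0.5301, 0.1162, 0.1513]
eef_rot: [-0.0, 0.649, 0.761, -0.0]
wrist_force: [-0.6, -0.0, -1.7]
opening: 0.129
time_s: 12.9
eef_pos: [0.5314, 0.1625, 0.1513]
eef_rot: [0.0, 0.649, 0.76, -0.0]
wrist_force: [0.6, 1.0, -2.7]
opening: 0.134
time_s: 13.4
eef_pos: [0.5314, 0.1628, 0.1513]
eef_rot: [-0.0, 0.649, 0.761, -0.0]
wrist_force: [-0.8, 0.2, -1.2]
opening: 0.129
t 13.5 pos [0.5313 0.1628 0.1513] yawY 9.02 tilt 0.0 F [ 0.26 -0.14 -2.38] open 0.13
lin cm [-0.03  0.01 -0.07] rot deg [-0.    0.    0.02] q [ 0.084  0.224  1.728 -0.     1.19  -0.074]
```

View pics/c9.png

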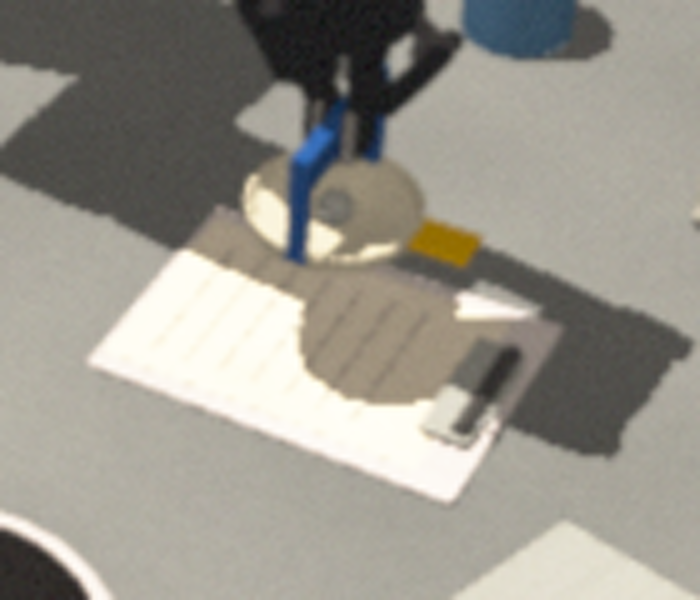

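View pics/t6.png

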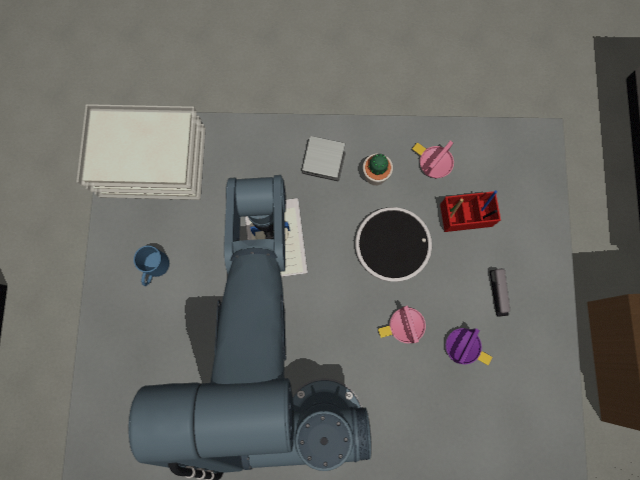

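View pics/s6.png

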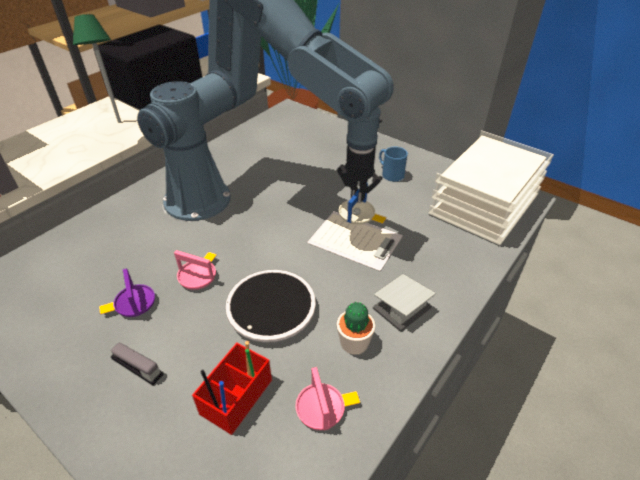

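The dish is held over the clipboard, the tab points to the clip side, the ball is at about (357,211), and the bystanders look unmoved. Now a numeric check of the ball, the tab and the bystanders.

```bash
python3 - <<'E'
from h import *
s=shot("scene","s7");goal((.5315,.1625,.152),9)
b=onz("scene",(356.5,211.2),.110);print("ball",b)
for k in blobs(s,(15,120,60),(35,255,255),(365,205,395,230)):
    m=k[:,0].mean(0);p=onz("scene",m,.114);print("tab",m,p,np.linalg.norm((p-[.5313,.1628,0])[:2]),np.degrees(np.arctan2(p[1]-.1628,p[0]-.5313)))
# rim ellipse extremes seen in crop ~x 243..425,y 150..265
print("rim c",onz("scene",(290+334/5-.4,170+207/5-.4),.115))
a=cv2.imread("pics/scene0.png")
for nm,bx in(("tidy",(190,335,275,435)),("punch",(370,270,440,330)),("cactus",(335,300,378,355)),("stapler",(105,340,165,385)),("pinkA",(290,365,365,435)),("pinkB",(170,245,222,292)),("purple",(95,265,160,322)),("mug",(376,145,410,182))):
    x0,y0,x1,y1=bx;g=lambda i:cv2.GaussianBlur(cv2.cvtColor(i[y0:y1,x0:x1],cv2.COLOR_BGR2GRAY).astype(np.float32),(0,0),1)
    print(nm,np.round(cv2.phaseCorrelate(g(a),g(s[:,:,::-1].copy()))[0],2))
E
```

```text
t 13.55 pos [0.5314 0.1628 0.1513] yawY 9.02 tilt 0.0 F [ 0.12 -0.25 -2.81] open 0.128
lin cm [-0.03  0.01 -0.07] rot deg [0.   0.   0.02] q [ 0.084  0.224  1.728 -0.     1.19  -0.074]
ball [0.53089154 0.16072537 0.11      ]
tab [378.67741935 218.35483871] [0.60100365 0.16895363 0.114     ] 0.06997475151285253 5.045148401764697
rim c [0.53339636 0.15611811 0.115     ]
tidy [-0.02 -0.02]
punch [ 0.03 -0.  ]
cactus [0.52 0.02]
stapler [0.02 0.44]
pinkA [0.48 0.04]
pinkB [ 0.03 -0.  ]
purple [-0.01 -0.01]
mug [ 0.21 -0.35]
```

```bash
python3 -c "from bench import ctrl;print(ctrl.hand_in())"
```

```text
the job is handed in; nothing more can be done
None
```

I gripped the dish by its blue bar, lifted it 56 mm and turned it 73.5°. I then carried it to the clipboard and handed the job in at about 13.6 s, still holding it. No verdict came back.

**Last checks:**
- **Position:** the grip is within 1 mm of the measured board middle. The dish underside is about 89 mm above the board, worked out from the arm's pose and the measured lift.
- **Level and load:** the tool tilt reads 0.0°. The dish's own level was only judged by eye. The wrist carries about 2–3 N, which fits the dish and ball.
- **Ball:** it sits in the hollow, about 2 mm from the grip axis.
- **Tab direction:** the arm reads 9.0° against the board's 8.4–9.3°. The scene camera put the tab at about 5–7°, so it disagrees by a few degrees, about what that camera's 1–2 pixel offset explains.
- **Rim:** a rough rim centre from the same picture came out about 7 mm off in y. I put that down to eyeballing the ellipse and did not correct for it.
- **Bystanders:** most showed no shift between the first and last pictures. The cactus, stapler, mug and one pink dish showed 0.4–0.5 pixel, which I take as noise. The turntable looks unturned.

The dish slid about 2 mm on the turntable as the fingers closed. The ball stayed in the middle.

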